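# Flip the blue lane stop and slide the vial rack up to it

## Task

First flip the blue stop fully down across the rack lane, then set the white vial rack down lengthwise between the rails on the green loading end. Then push it gently along the lane floor, without lifting it, until its front rests squarely against the blue stop, and let go. Keep the rack upright, leave the yellow stop standing up, and do not disturb the beaker, bottle and timer.

Things in the scene. Friction and masses are not known exactly. Their poses are not given: they have to be found in the camera images.
- lane: Fixed aluminium rack lane, a channel along its own y; racks are pushed towards +y. Origin: centre line, bench level. Floor top 5 mm up, y = -220 to +200 mm. Rails on both sides, full length: tops 20 mm up, inner faces at x = +-30, outer at x = +-42 mm. A blue pH meter, 80 mm high, 190 mm wide in x, stands at y = 260 to 430 mm.
- loading (a point): Middle of the green loading end of the lane, at the level of the lane floor; the green part is 130 mm long along the lane, 60 mm wide (y = -220 to -90 mm of the lane). Axes as the lane's.
- blue_base: Fixed dark steel foot of the blue flip stop, on the bench beside the lane's +x side, 50 mm from its centre line, axes parallel to the lane's; which stop comes first along the lane varies. Origin: bench level, right under the hinge, whose line runs along y 34 mm up. Foot: 42 mm high, x = -11 to +19, y = -17 to +17 mm.
- blue_stop (a joint): Angle of the blue flag (rad), a bar 88 mm long from the hinge, 20 mm broad in its plane of swing, 10 mm thick along the lane. 0: up, leaning 0.436 away from the lane (to +x); 0.436: vertical; 2.007 (end stop): level across the lane towards -x, 24 to 44 mm above the bench. Stays where it is left (0.4 N at the tip); starts at 0 to 0.15. Rigid along the lane; over 60 N from the rack harms it.
- yellow_base: Foot of the yellow flip stop, the same as the blue one, at another place along the same side of the lane (85 to 140 mm from the blue).
- yellow_stop (a joint): Angle of the yellow flag, same shape and meaning as the blue one. It starts up (0 to 0.15) and must stay up (below 0.6); a rack then passes it freely.
- rack: Loose white vial rack, 0.22 to 0.36 kg: block 50 (x) by 110 (y) by 40 mm high; origin: centre of its underside, z up. Four capped amber vials on top near the ends (x = +-12.5, y = +-43, 19 mm wide, up to 60 mm). Either end may go first. It starts on the bench off the loading end. Against the blue stop its centre is 60 mm before (-y of) the blue_base origin.
- rack_grip (a point): Grasp point on the rack's upright orange handle plate (12 mm thick in rack x, 40 mm long in y, from 40 to 85 mm above the rack's underside): its middle, 66 mm above the underside.
- beaker: Loose glass beaker, 68 mm across, 85 mm high, bystander; origin at the centre of its base.
- bottle: Loose amber bottle with black cap, 60 mm across, 115 mm high, bystander; origin at the centre of its base.
- timer: Loose grey bench timer, 62 x 62 x 24 mm, bystander; origin at the centre of its underside.
There are look-alikes about, which are no part of the job. Leave any pink look-alike of the rack alone.

How it is judged:
On the way, in this order (a step that is already met when the one before it is completed fails the run):
1. the blue stop is fully down across the lane (within 0.1 rad of its end stop) while the rack is still outside the lane (value of joint blue_stop above 1.9 rad and y of rack in the frame of lane below -0.24 m), for 0.2 s.
2. the rack stands flat between the rails on the green loading end (centre 125 to 190 mm before the lane's origin) (x of rack in the frame of lane between -0.008 and 0.008 m and z of rack in the frame of lane between 0.001 and 0.009 m and angle between rack's own z axis and vertical below 0.08 rad and y of rack in the frame of lane between -0.19 and -0.125 m and value of joint blue_stop above 1.9 rad), for 0.1 s.
3. the rack, sitting on the lane floor, has come up against the blue stop (gap under 3.5 mm), squarely (x of rack in the frame of lane between -0.008 and 0.008 m and z of rack in the frame of lane between 0.001 and 0.009 m and angle between rack's own z axis and vertical below 0.08 rad and y of rack in the frame of blue_base between -0.0635 and -0.055 m and angle between the y axis of rack and the y axis of lane, either way round below 0.06 rad and value of joint blue_stop above 1.9 rad), for 0.2 s.
At the end, for the whole second after the job is handed in: The blue stop is down (within 0.1 rad of its end stop), the yellow stop is up (below 0.6 rad), and the released rack is at rest flat on the lane floor between the rails, its front within 3.5 mm of the blue stop and square to the lane within 0.06 rad (all of step 3 and value of joint yellow_stop below 0.6 rad and linear speed of rack below 0.02 m/s and contact force between rack and the fingers below 0.3 N); the robot touches nothing.
It fails at once if the rack is tipped by more than 0.5 rad (angle between rack's own z axis and vertical above 0.5 rad).
It fails at once if the rack is rammed into the blue stop with more than 60 N (contact force between rack and blue_stop above 60 N).
It fails at once if the yellow stop is swung past vertical towards the lane (value of joint yellow_stop above 0.6 rad).
It fails at once if past the green loading end, the rack is carried over the lane instead of pushed along its floor (y of rack in the frame of lane above -0.1 m and x of rack in the frame of lane between -0.04 and 0.04 m and z of rack in the frame of lane above 0.02 m).
It fails at once if the beaker, bottle or timer is moved by more than 30 mm or tipped (distance of any of beaker, bottle, timer from where it was at the start of the episode above 0.03 m or angle between any of beaker, bottle, timer's own z axis and vertical above 0.5 rad).
It also fails if it takes over 72 s, if anything falls off the work surface, if the arm or the gripper's body presses on something with over 40 N, if the wrist force passes 120 N, or if a joint passes its speed limit or range.

## Robot

A 6-joint arm with a two-finger parallel gripper is mounted at the origin on the work surface. World frame = base frame: x ahead of the robot, y to its left, z up, the work surface at z = 0. Lengths are in m, angles in rad, forces in N, time in s.
With the tool pointing down it reaches from about 0.225 to 0.875 m from the base axis. Payload 3.4 kg.
Tool frame: the origin (TCP) lies midway between the tips of the shut fingers; the grasp point (between the pads) lies 19 mm behind it; z points along the fingers, y is the line along which they close (so a half turn about z gives the same grasp; the last joint's range is limited). The gripper opens to 85 mm and grips with 20 to 120 N. Pads are 22 mm wide; open, the fingers measure 114 mm over their backs; the gripper's body (76 mm by 85 mm) begins 54 mm behind the grasp point. The pads swing forward as they close: fully open they stand 13 mm farther back than shut.
Start: joints at [-1.293, 0.276, 1.505, -0, 1.361, -0.121], TCP at [0.223, -0.53, 0.231] pointing down, gripper open.
Joint ranges: [-2.89, 2.89], [-0.75, 2.08], [0.22, 2.7], [-1.18, 4.32], [0.11, 2.71], [-2.7, 2.7]. Speed limits (rad/s): [2.57, 2.57, 3.14, 3.14, 3.14, 3.14].

## Interface

Orientations are given as a unit quaternion [w, x, y, z].
In Python, from rig import * gives the robot as it stands.
- The arm moves only by the tool apply_moves, never from a script. Its argument "steps" is one flat list of numbers, 4 for each row, row after row: the shift along the world's x, y, z in cm, then the turn about the world's z in degrees. A call has 1 to 8 rows; each row is the pose to reach, as a shift and turn from the pose commanded when the call began; what a row does not reach only later rows make up. A row lasts 1/12 s, in which the tool goes at most 41.7 mm and 7.16 degrees, less where a joint would pass 70% of its speed; a pose out of reach is approached as far as the arm can. A call with a gripper value outside its range is refused whole. "jaw" is the closure in counts, from 0 (fully open) to 255 (shut), set as the call begins (left out, the last holds). The fingers move at their own pace and stop on an object; "newtons" is the grip in N (left out, the last holds). Time passes only in rows, so rows that repeat a pose let the fingers close. It gives the time, the measured TCP pose, the force, the opening and the grip force at its end, in the units of the state.
- get_state(): the state, without advancing time (a new reading comes with each control period).
- get_image(name): name is "side" or "top"; returns the picture (384x512x3 uint8, red, green, blue); there is no depth.
- calibration(name): a dict with "fx", "fy", "cx", "cy" (pixels), "xyz" and "rotation" of the camera in the world. Camera axes: x right, y up, looking along -z (the intrinsics and any distortion apply to the point x, -y, -z); pixel columns grow to the right and rows downward; lengths in m; the calibration is good to about 2 mm. A picture is of the moment at which its call begins. calibration takes no time and is no camera call.
- sign_off(): hands the job in; it is judged then, once.
The state is a dict: "clock": time; "qpos": joint angles; "qd": joint speeds; "effort": joint torques, N m; "position": TCP position; "ee_rot": TCP orientation; "contact_force": force on the tool from outside, world axes, zero at the start; "moment": the same for the moment, N m; "width": finger opening in m; "gripper_force": force on a finger pad.
Only numpy, scipy, OpenCV 4.12 (cv2) and the standard library are available. Lean on these libraries where they do the work, as an engineer would, in place of code of your own. Each camera call takes 0.05 s, during which the arm holds its last target. There are 200 camera calls.

## Working session

There is one attempt and no reset: what is moved stays moved. The work goes in short steps, Python scripts to look and compute and a tool call to move; the robot and the scene stay as the last step left them, time stands still between calls to the robot, and variables do not carry over. Pictures are saved under pics/ and viewed, at most 10 in all, crops included, and the job is handed in when it is done.

Besides the shell and the picture viewer there is one more tool, called after "Request:" by a JSON object that holds its "op" and its "data". apply_moves: Moves the arm, as the interface text tells. Its arguments: {"type":"object","properties":{"steps":{"type":"array","items":{"type":"number"}},"jaw":{"type":"number"},"newtons":{"type":"number"}},"required":["steps"]}

```bash
mkdir -p pics; python3 - <<'E'
from rig import *
import cv2
for n in("top","side"):
    cv2.imwrite(f"pics/{n}0.png",cv2.resize(get_image(n)[:,:,::-1],(800,600),interpolation=cv2.INTER_CUBIC))
    print(calibration(n))
s=get_state();print(s["clock"],s["position"],s["ee_rot"],s["width"])
E
```

```text
{'fx': 473.42795881040865, 'fy': 473.42795881040865, 'cx': 246.66897898301292, 'cy': 196.5502968844317, 'xyz': array([ 0.40356959, -0.08751786,  1.20076809]), 'rotation': array([-0.7022994 , -0.05314367,  0.03261616,  0.70914561])}
{'fx': 393.9016312110565, 'fy': 393.9016312110565, 'cx': 260.51781088225744, 'cy': 194.47418151870102, 'xyz': array([0.41968713, 0.50106059, 0.67907838]), 'rotation': array([-0.1094775 , -0.03332389,  0.37084903,  0.92161554])}
0.1 [ 0.22313884 -0.52944462  0.23053657] [-8.06506839e-04  9.80186147e-01  1.98076913e-01 -5.98087744e-05] 0.08555803455228496
```

View pics/top0.png

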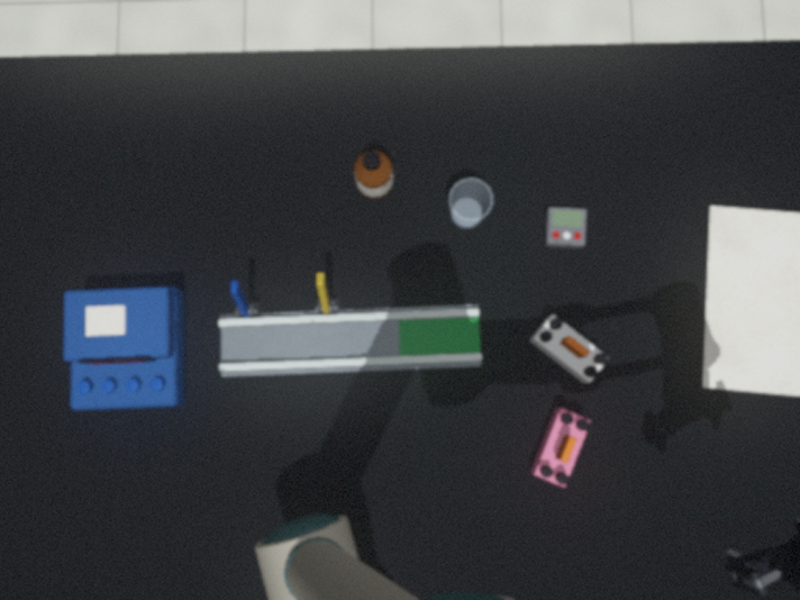

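View pics/side0.png

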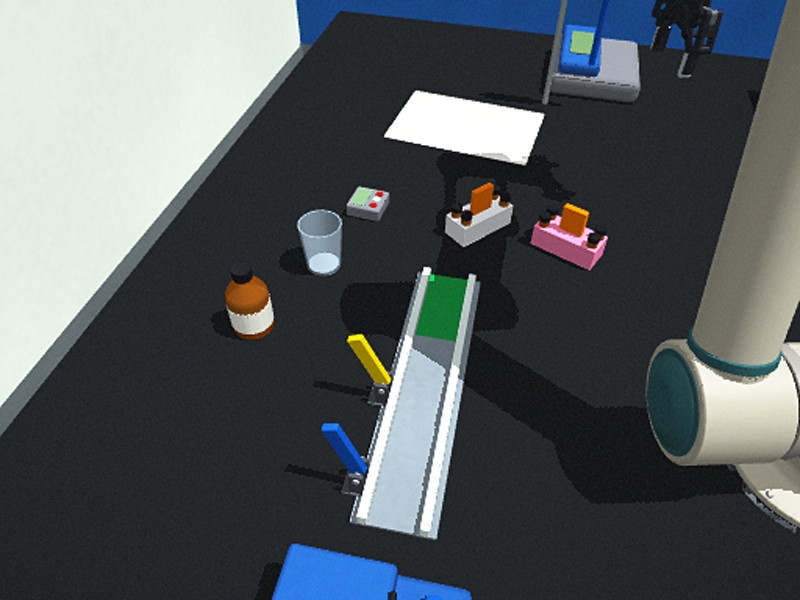

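The top view shows these (pixels in the 800-wide image):
- **Rack candidates:** white rack at (569,349) and pink look-alike at (562,447). The white sheet at (765,300) isn't a rack. I choose the white one.
- **Blue candidates:** blue flag at (239,297). The pH meter at (122,348) and the background blue stand aren't flags.
- **Other:** yellow flag at (322,292), lane from x=220 to 480, green end on the right.

```bash
cat > h.py <<'E'
import numpy as np, cv2
from rig import *
from scipy.spatial.transform import Rotation as R
def cam(n):
    c=calibration(n); q=c["rotation"]; return c,R.from_quat([q[1],q[2],q[3],q[0]]).as_matrix()
def ray(n,uv,z):
    c,M=cam(n); uv=np.atleast_2d(uv).astype(float)
    d=np.c_[(uv[:,0]-c["cx"])/c["fx"],-(uv[:,1]-c["cy"])/c["fy"],-np.ones(len(uv))]@M.T
    return c["xyz"]+d*((z-c["xyz"][2])/d[:,2])[:,None]
def proj(n,P):
    c,M=cam(n); p=(np.atleast_2d(P)-c["xyz"])@M
    return np.c_[c["cx"]-c["fx"]*p[:,0]/p[:,2],c["cy"]+c["fy"]*p[:,1]/p[:,2]]
def seg(im,lo,hi,box):
    h=cv2.cvtColor(im,cv2.COLOR_RGB2HSV); m=cv2.inRange(h,lo,hi)
    k=np.zeros_like(m); a,b,c,d=box; k[b:d,a:c]=m[b:d,a:c]
    n,l,s,ce=cv2.connectedComponentsWithStats(k); i=1+np.argmax(s[1:,4]); return (l==i).astype(np.uint8),s[i,4]
E
python3 - <<'E'
from h import *
im=get_image("top"); cv2.imwrite("pics/c1.png",cv2.resize(im[140:320,135:395,::-1],None,fx=3,fy=3,interpolation=cv2.INTER_CUBIC))
def rep(name,lo,hi,box,z):
    m,a=seg(im,lo,hi,box); ys,xs=np.nonzero(m); r=cv2.minAreaRect(np.c_[xs,ys].astype(np.float32)); b=cv2.boxPoints(r)
    print(name,a,np.round(r[0],1),"px",np.round(b,1).tolist(),"ctr",ray("top",[r[0]],z).round(4),"\n",ray("top",b,z)[:,:2].round(4).tolist())
rep("green",(50,80,30),(80,255,255),(240,190,320,240),.005)
rep("white",(0,0,80),(180,70,255),(335,195,395,250),.04)
rep("handle",(3,130,60),(20,255,255),(340,200,395,240),.085)
rep("blue",(100,130,60),(125,255,255),(140,170,170,205),.1)
rep("yellow",(20,120,60),(35,255,255),(190,165,220,205),.1)
print(np.array([[0,.0]]))
E
```

```text
green 1161 [281.5 214.7] px [[254.8000030517578, 204.60000610351562], [307.3999938964844, 202.60000610351562], [308.20001220703125, 224.8000030517578], [255.60000610351562, 226.8000030517578]] ctr [[ 0.5023 -0.141   0.005 ]] 
 [[0.5287, -0.0737], [0.5324, -0.2069], [0.4762, -0.2078], [0.4724, -0.0753]]
white 802 [364.6 223. ] px [[338.3999938964844, 217.8000030517578], [352.29998779296875, 199.1999969482422], [390.8999938964844, 228.1999969482422], [377.0, 246.6999969482422]] ctr [[ 0.4772 -0.3413  0.04  ]] 
 [[0.4905, -0.2781], [0.5357, -0.3135], [0.464, -0.4042], [0.4194, -0.3688]]
handle 90 [368.  221.9] px [[359.8999938964844, 219.10000610351562], [363.5, 214.60000610351562], [376.1000061035156, 224.6999969482422], [372.5, 229.1999969482422]] ctr [[ 0.4768 -0.3394  0.085 ]] 
 [[0.4835, -0.3208], [0.494, -0.3296], [0.4701, -0.3579], [0.4597, -0.3491]]
blue 147 [152.5 190.2] px [[144.3000030517578, 180.60000610351562], [151.10000610351562, 177.6999969482422], [160.6999969482422, 199.89999389648438], [153.8000030517578, 202.8000030517578]] ctr [[0.5556 0.1664 0.1   ]] 
 [[0.5789, 0.1863], [0.5857, 0.17], [0.5325, 0.1466], [0.5257, 0.1628]]
yellow 143 [205.8 186.5] px [[200.89999389648438, 174.3000030517578], [207.39999389648438, 173.39999389648438], [210.60000610351562, 198.8000030517578], [204.10000610351562, 199.60000610351562]] ctr [[0.5629 0.0402 0.1   ]] 
 [[0.5923, 0.0518], [0.5941, 0.0363], [0.5337, 0.0287], [0.5319, 0.0441]]
[[0. 0.]]
```

View pics/c1.png

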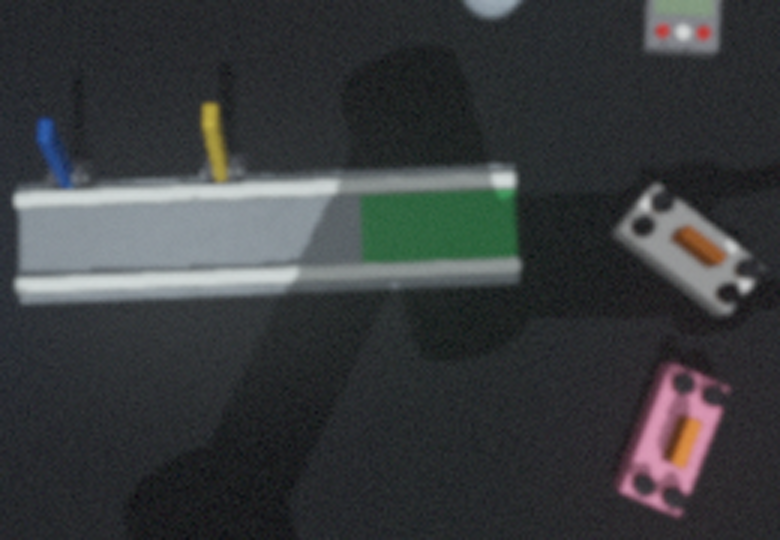

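The crop shows the white rack at crop (690,248), with an upright orange handle at (698,245) and black caps. The pink look-alike is at (675,440). The blue flag is the farther one along the lane, at (52,152), and yellow is at (215,142). Next I fit the lane and rack poses.

```bash
cat >> h.py <<'E'
from scipy.optimize import minimize
from scipy.ndimage import map_coordinates
def segs3(L,n=60):
    t=np.linspace(.03,.97,n)[:,None]; return [np.array(a)*(1-t)+np.array(b)*t for a,b in L]
def T(p,P): # p=x,y,yaw
    c,s=np.cos(p[2]),np.sin(p[2]); return P@np.array([[c,-s,0],[s,c,0],[0,0,1]]).T+np.array([p[0],p[1],0])
def gradim(im,s):
    g=cv2.GaussianBlur(cv2.cvtColor(im,cv2.COLOR_RGB2GRAY).astype(np.float32),(0,0),s); gx,gy=np.gradient(g)[::-1]; return gx,gy
def edgefit(ims,L,p0):
    P=segs3(L); p=np.array(p0,float)
    for s in (2.5,1.5,1.0):
        G={n:gradim(i,s) for n,i in ims.items()}
        def f(p):
            t=0
            for n,(gx,gy) in G.items():
                for S in P:
                    uv=proj(n,T(p,S)); d=uv[-1]-uv[0]; d=d/np.linalg.norm(d)
                    a=[uv[:,1],uv[:,0]]; v=-d[1]*map_coordinates(gx,a,order=1)+d[0]*map_coordinates(gy,a,order=1)
                    t-=np.mean(np.minimum(abs(v),12))
            return t
        r=minimize(f,p,method="Nelder-Mead",options=dict(initial_simplex=p+np.vstack([np.zeros(3),np.diag([.006,.006,.03])]),xatol=1e-5)); p=r.x
    return p,r.fun
E
cat > m.py <<'E'
from h import *
t=get_image("top");s=get_image("side")
x,X,y,Y=.03,.042,-.22,.2
lane=[([-X,y,.02],[-X,Y,.02]),([-x,y,.02],[-x,Y,.02]),([x,y,.02],[x,Y,.02]),([X,y,.02],[X,Y,.02]),([-x,-.09,.005],[x,-.09,.005]),([-x,y,.005],[x,y,.005]),([-x,Y,.005],[x,Y,.005])]
p0=[.505,.006,.03]
for n,d in (("both",dict(top=t,side=s)),("top",dict(top=t)),("side",dict(side=s))):
    print("lane",n,edgefit(d,lane,p0))
a,b,z=.025,.055,.04
rk=[([-a,-b,z],[a,-b,z]),([-a,b,z],[a,b,z]),([a,-b,z],[a,b,z]),([-a,-b,z],[-a,b,z])]+[([i*.006,-.02,.085],[i*.006,.02,.085]) for i in(-1,1)]+[([-.006,i*.02,.085],[.006,i*.02,.085]) for i in(-1,1)]
for n,d in (("both",dict(top=t,side=s)),("top",dict(top=t)),("side",dict(side=s))):
    print("rack",n,edgefit(d,rk,[.477,-.340,-.69]))
c=cv2.resize(t[:,:,::-1],None,fx=1.5,fy=1.5)
c2=cv2.resize(s[:,:,::-1],None,fx=1.5,fy=1.5)
pl=edgefit(dict(top=t,side=s),lane,p0)[0];pr=edgefit(dict(top=t,side=s),rk,[.477,-.340,-.69])[0]
for nm,im in (("top",c),("side",c2)):
    for p,L in((pl,lane),(pr,rk)):
        for S in segs3(L,2):
            u=(proj(nm,T(p,S))*1.5+.25).round().astype(int); cv2.line(im,tuple(map(int,u[0])),tuple(map(int,u[1])),(0,0,255),1)
cv2.imwrite("pics/fit.png",np.hstack([c[190:490,200:600],c2[190:540,280:680][:300]]))
# flags
for nm,im in(("top",t),("side",s)):
    for k,lo,hi,bx in(("blue",(100,130,60),(125,255,255),dict(top=(140,170,170,205),side=(195,265,240,305))[nm]),("yel",(20,120,60),(35,255,255),dict(top=(190,165,220,205),side=(215,205,255,250))[nm])):
        m,ar=seg(im,lo,hi,bx); q=cv2.boxPoints(cv2.minAreaRect(np.argwhere(m)[:,::-1].astype(np.float32)));
        print(nm,k,ar,q.round(1).tolist())
        for fy in ((.1,.16) if k=="blue" else (0,.06)):
          P=T(pl,np.array([[.05,fy,.034],[.05+.088*np.sin(.36),fy,.034+.088*np.cos(.36)]])); print(fy,proj(nm,P).round(1).tolist())
E
python3 m.py
```

```text
Traceback (most recent call last):
  File "m.py", line 7, in <module>
    print("lane",n,edgefit(d,lane,p0))
                   ~~~~~~~^^^^^^^^^^^
  File "h.py", line 37, in edgefit
    r=minimize(f,p,method="Nelder-Mead",options=dict(initial_simplex=p+np.vstack([np.zeros(3),np.diag([.006,.006,.03])]),xatol=1e-5)); p=r.x
  File "h.py", line 33, in f
    uv=proj(n,T(p,S)); d=uv[-1]-uv[0]; d=d/np.linalg.norm(d)
  File "h.py", line 11, in proj
    c,M=cam(n); p=(np.atleast_2d(P)-c["xyz"])@M
        ~~~^^^
  File "h.py", line 5, in cam
    c=calibration(n); q=c["rotation"]; return c,R.from_quat([q[1],q[2],q[3],q[0]]).as_matrix()
ValueError: time passes only in moves, steps and waits
```

Calibration calls need caching.

```bash
sed -i 's/^def cam(n):/from functools import lru_cache\n@lru_cache\ndef cam(n):/' h.py; python3 m.py
```

```text
lane both (array([0.4969531 , 0.0155262 , 0.02603856]), np.float64(-156.25583795717932))
lane top (array([0.5056874 , 0.01575902, 0.03756659]), np.float64(-63.6861696956418))
lane side (array([0.50417326, 0.01666009, 0.03168032]), np.float64(-73.05056110275972))
rack both (array([ 0.47661186, -0.33911258, -0.69498989]), np.float64(-165.6676450086727))
rack top (array([ 0.47625709, -0.33922264, -0.68090371]), np.float64(-86.05832868514354))
rack side (array([ 0.47950378, -0.33974786, -0.6361845 ]), np.float64(-80.92875295682289))
top blue 147 [[144.1999969482422, 180.5], [151.3000030517578, 177.6999969482422], [160.1999969482422, 200.10000610351562], [153.1999969482422, 202.89999389648438]]
0.1 [[178.2, 198.0], [171.8, 180.7]]
0.16 [[154.2, 198.9], [146.2, 181.6]]
top yel 140 [[200.60000610351562, 174.60000610351562], [206.89999389648438, 173.5], [211.10000610351562, 198.60000610351562], [204.8000030517578, 199.6999969482422]]
0 [[218.2, 196.5], [214.6, 179.0]]
0.06 [[194.1, 197.4], [188.9, 180.0]]
side blue 443 [[203.5, 273.3999938964844], [213.5, 266.5], [236.39999389648438, 299.70001220703125], [226.3000030517578, 306.6000061035156]]
0.1 [[235.6, 276.1], [217.1, 247.4]]
0.16 [[227.4, 304.6], [207.0, 276.4]]
side yel 395 [[220.5, 216.3000030517578], [229.5, 210.3000030517578], [251.5, 243.3000030517578], [242.5, 249.3000030517578]]
0 [[247.4, 235.1], [231.5, 205.9]]
0.06 [[240.6, 258.8], [223.2, 229.8]]
```

View pics/fit.png

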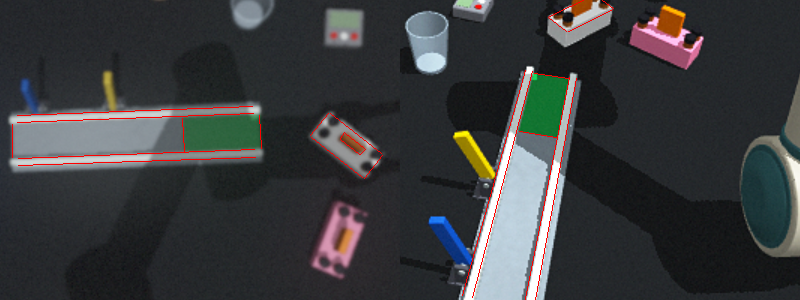

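The overlay shows the rack fit is good in both views, but the joint lane fit is stuck about one rail width off. I check the cross-lane intensity profiles.

```bash
python3 - <<'E'
from h import *
p=[.505,.016,.034]
xs=np.arange(-.06,.0601,.004)
print("x",(xs*1000).astype(int).tolist())
for n in("top","side"):
    im=cv2.GaussianBlur(get_image(n),(0,0),.7)
    for y in(-.2,-.13,.02,.15):
        V=0
        for dy in np.linspace(-.012,.012,7):
            uv=proj(n,T(p,np.c_[xs,xs*0+y+dy,xs*0+.02])); V=V+np.array([map_coordinates(im[:,:,1].astype(float),[uv[:,1],uv[:,0]],order=1)])[0]/7
        print(n,y,V.astype(int).tolist())
    # lengthwise at x=0
    ys=np.r_[np.arange(-.24,-.2,.004),np.arange(-.11,-.07,.004),np.arange(.18,.22,.004)];V=0
    for dx in np.linspace(-.012,.012,7):
        uv=proj(n,T(p,np.c_[ys*0+dx,ys,ys*0+.005])); V=V+map_coordinates(im[:,:,0].astype(float),[uv[:,1],uv[:,0]],order=1)/7
    print(n,"len",list(zip((ys*1000).astype(int).tolist(),V.astype(int).tolist())))
E
```

```text
x [-60, -55, -51, -47, -43, -39, -35, -31, -27, -23, -19, -15, -11, -7, -3, 0, 4, 8, 12, 16, 20, 24, 28, 32, 36, 40, 44, 48, 52, 56, 60]
top -0.2 [65, 90, 112, 137, 145, 130, 107, 99, 99, 99, 99, 98, 98, 98, 98, 98, 98, 100, 110, 119, 138, 168, 175, 149, 111, 78, 48, 40, 40, 41, 42]
top -0.13 [68, 92, 111, 136, 143, 129, 108, 101, 100, 100, 100, 100, 100, 100, 100, 100, 99, 99, 99, 100, 112, 136, 142, 129, 99, 69, 44, 38, 37, 36, 37]
top 0.02 [100, 142, 168, 198, 208, 185, 143, 141, 149, 150, 151, 151, 150, 149, 149, 150, 150, 150, 150, 151, 168, 199, 206, 174, 124, 115, 119, 109, 102, 96, 88]
top 0.15 [91, 135, 164, 197, 210, 189, 144, 134, 145, 147, 147, 147, 147, 147, 147, 147, 147, 147, 148, 149, 164, 197, 208, 182, 116, 86, 87, 77, 65, 59, 51]
top len [(-240, 30), (-236, 30), (-231, 30), (-227, 29), (-223, 31), (-219, 38), (-215, 42), (-211, 45), (-207, 45), (-203, 44), (-110, 47), (-106, 49), (-102, 49), (-97, 49), (-93, 54), (-89, 70), (-85, 86), (-81, 90), (-77, 90), (-73, 90), (180, 137), (184, 137), (188, 137), (192, 136), (196, 129), (200, 101), (204, 63), (208, 46), (212,
[... 320 characters left out ...]
 23, 22, 21]
side 0.02 [92, 204, 210, 251, 254, 202, 115, 192, 205, 205, 205, 206, 205, 205, 203, 204, 206, 206, 206, 204, 209, 251, 254, 178, 80, 111, 119, 93, 87, 78, 46]
side 0.15 [68, 200, 204, 250, 254, 225, 113, 177, 203, 202, 203, 203, 203, 203, 203, 203, 203, 204, 205, 204, 203, 251, 255, 208, 63, 80, 98, 73, 58, 51, 32]
side len [(-240, 22), (-236, 22), (-231, 22), (-227, 22), (-223, 21), (-219, 19), (-215, 17), (-211, 17), (-207, 17), (-203, 16), (-110, 18), (-106, 17), (-102, 17), (-97, 18), (-93, 23), (-89, 64), (-85, 98), (-81, 99), (-77, 98), (-73, 98), (180, 184), (184, 183), (188, 182), (192, 182), (196, 182), (200, 108), (204, 35), (208, 36), (212, 35), (216, 35), (220, 36)]
```

Both cameras agree on the lane centre: x≈0.497, y≈0.016, yaw≈0.029. Next I fit the flags.

```bash
python3 - <<'E'
from h import *
from scipy.optimize import least_squares
p=[.497,.016,.029]
for k,top,side,y0 in(("blue",(147.7,179.1),(208.5,270),.155),("yel",(203.7,174.),(225,213.3),.03)):
    def f(v):
        a=v[1]; P=T(p,np.array([[.05+.088*np.sin(a),v[0],.034+.088*np.cos(a)]]))
        return np.r_[proj("top",P)[0]-top,proj("side",P)[0]-side]
    r=least_squares(f,[y0,.4]); print(k,r.x,f(r.x).round(1),"hinge",T(p,np.array([[.05,r.x[0],.034]])),"startx",T(p,np.array([[.05+.075,r.x[0],.09]])))
E
```

```text
blue [0.14999524 0.38835717] [ 2.6  1.6 -0.9  1.8] hinge [[0.54262972 0.16738197 0.034     ]] startx [[0.61759819 0.16955667 0.09      ]]
yel [0.02087141 0.47462593] [ 1.8  1.7 -1.   1.5] hinge [[0.54637379 0.03831244 0.034     ]] startx [[0.62134225 0.04048713 0.09      ]]
```

Request:
{"op": "apply_moves", "data": {"steps": [2,3.5,0.5,-3,4,7,1,-6,6,10.5,1,-9,8,14,1,-12,10,17.5,1,-15,12,21,1,-18,14,24.5,1,-21,16,28,1,-21], "jaw": 255, "newtons": 30}}

```text
clock: 1.12
position: [0.3839, -0.2482, 0.2417]
ee_rot: [0.0, 1.0, 0.015, 0.0]
contact_force: [0.3, 0.1, 0.6]
width: 0.0001
gripper_force: 0.0
```

Request:
{"op": "apply_moves", "data": {"steps": [2,3.5,0,0,4,7,0,0,6,10.5,0,0,8,14,0,0,10,17.5,0,0,12,21,0,0,14,24.5,0,0,16,28,0,0]}}

```text
clock: 1.78
position: [0.5439, 0.0321, 0.2416]
ee_rot: [0.0, 1.0, 0.016, 0.0]
contact_force: [1.3, -0.8, 0.1]
width: -0.0003
gripper_force: 0.0
```

Request:
{"op": "apply_moves", "data": {"steps": [2,3.5,0,0,4,7,0,0,6,10.5,0,0,7.7,13.8,-1,0,7.7,13.8,-5,0,7.7,13.8,-9,0,7.7,13.8,-13,0,7.7,13.8,-15.2,0]}}

```text
clock: 2.45
position: [0.6174, 0.1681, 0.0845]
ee_rot: [0.001, 1.0, 0.017, -0.003]
contact_force: [-1.2, -1.0, -0.6]
width: -0.0001
gripper_force: 0.0
```

```bash
python3 - <<'E'
from h import *
s=get_state();print(s["position"],s["ee_rot"],s["qpos"],s["contact_force"])
a=get_image("top")[150:250,110:260,::-1];b=get_image("side")[200:340,170:320,::-1]
cv2.imwrite("pics/f1.png",np.hstack([cv2.resize(a,(400,300)),cv2.resize(b,(400,300))]))
E
```

```text
[0.61742226 0.16814272 0.08454706] [ 5.86849592e-04  9.99856496e-01  1.65740647e-02 -3.45596267e-03] [ 1.57325847e-01  4.81383678e-01  1.56326340e+00 -2.15500213e-04
  1.10395382e+00  1.69506999e+00] [-1.21189803 -0.98264874 -0.62098951]
```

View pics/f1.png

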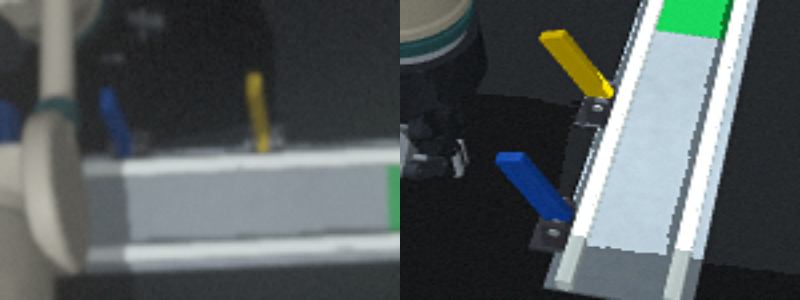

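The crops show both flags still up, with blue at (110,120) left and (535,185) right. The fingertips, at (460,160) right, are on blue's outer side. I check the y alignment by projection.

```bash
python3 - <<'E'
from h import *
print(proj("side",[[.617,.168,.0845],[.617,.168,.115]]))
p=[.497,.016,.029]
for y in(.14,.15,.16): # foot top centre, flag tip for angle .4
    P=T(p,np.array([[.054,y,.042],[.05+.088*np.sin(.4),y,.034+.088*np.cos(.4)]])); print(y,proj("side",P).round(1).tolist(),proj("top",P).round(1).tolist())
E
```

```text
[[186.44089171 276.56718127]
 [184.33016838 266.74888664]]
0.14 [[228.0, 292.4], [208.8, 266.8]] [[161.3, 196.8], [154.6, 180.2]]
0.15 [[226.6, 297.3], [207.1, 271.8]] [[157.3, 197.0], [150.3, 180.3]]
0.16 [[225.1, 302.3], [205.3, 276.9]] [[153.3, 197.1], [146.0, 180.5]]
```

Request:
{"op": "apply_moves", "data": {"steps": [-1.3,0.1,0.4,0,-2.6,0.1,0.4,0,-4,0.1,0.4,0,-5.4,0,0.4,0,-6.8,0,0.4,0,-8.2,0,0.4,0,-9.6,0,0.4,0,-10.6,0,0.4,0]}}

```text
clock: 3.22
position: [0.5144, 0.1684, 0.0967]
ee_rot: [-0.0, 1.0, 0.016, 0.003]
contact_force: [-0.5, 0.8, -0.1]
width: 0.0
gripper_force: 0.1
```

Request:
{"op": "apply_moves", "data": {"steps": [-0.9,0,-0.9,0,-1.8,0,-2.0,0,-2.1,0,-2.7,0,-2.4,0,-3.3,0,-2.6,0,-3.9,0,-2.7,0,-4.3,0,-2.7,0,-4.6,0,-2.7,0,-4.7,0]}}

```text
clock: 3.88
position: [0.4875, 0.1681, 0.0459]
ee_rot: [0.0, 1.0, 0.016, -0.0]
contact_force: [-0.2, 0.1, -0.4]
width: -0.0001
gripper_force: 0.1
```

```bash
python3 - <<'E'
from h import *
s=get_state();print(s["position"],s["contact_force"])
b=get_image("side")[180:340,150:330,::-1]
cv2.imwrite("pics/f2.png",cv2.resize(b,(675,600)))
E
```

```text
[0.48750295 0.16808012 0.04589345] [-0.24962628  0.11511389 -0.42399175]
```

View pics/f2.png

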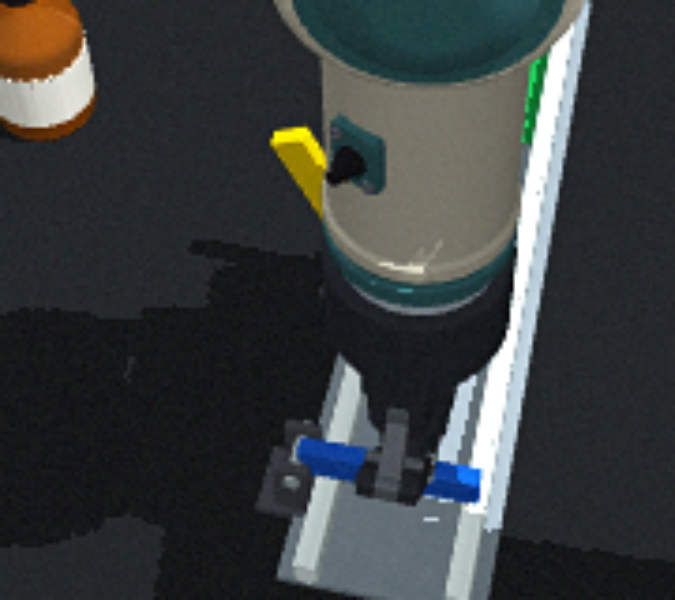

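The blue flag now lies across the lane under the fingertips, at (390,470), and yellow is still up at (300,160). I press down to seat it.

Request:
{"op": "apply_moves", "data": {"steps": [0,0,-0.2,0,0,0,-0.4,0,0,0,-0.5,0,0,0,-0.5,0]}}

```text
clock: 4.27
position: [0.488, 0.1682, 0.0436]
ee_rot: [-0.0, 1.0, 0.016, 0.001]
contact_force: [-3.5, -0.3, 17.1]
width: 0.0002
gripper_force: 8.1
```

The stop is seated with 17 N. I lift off and travel to the rack.

Request:
{"op": "apply_moves", "data": {"steps": [0,0,3,0,0,0,7,0,0,0,11,0,0,-3,14,4,0,-7,15,10,0,-11,15,16,0,-15,15,22,0,-19,15,28]}}

```text
clock: 4.93
position: [0.4876, -0.0205, 0.1921]
ee_rot: [0.001, 0.966, 0.257, 0.001]
contact_force: [1.2, -0.2, 0.4]
width: 0.0
gripper_force: 0.0
```

Request:
{"op": "apply_moves", "data": {"steps": [-0.1,-4,0,6,-0.3,-8,0,12,-0.5,-12,0,18,-0.7,-16,0,21,-0.9,-20,0,21,-1.0,-24,0,21,-1.1,-28,0,21,-1.1,-31.8,0,21], "jaw": 0}}

```text
clock: 5.6
position: [0.4759, -0.3393, 0.1914]
ee_rot: [0.0, 0.905, 0.426, 0.0]
contact_force: [1.5, 0.2, -0.3]
width: 0.0852
gripper_force: 0.0
```

```bash
python3 - <<'E'
from h import *
s=get_state();print(s["clock"],s["position"],s["ee_rot"],s["width"])
b=get_image("side")[60:360,190:440,::-1]
cv2.imwrite("pics/f3.png",cv2.resize(b,(500,600)))
E
```

```text
5.6 [ 0.47592952 -0.33932911  0.19136461] [3.44537149e-04 9.04815239e-01 4.25804252e-01 6.88947072e-05] 0.0852338030519534
```

View pics/f3.png

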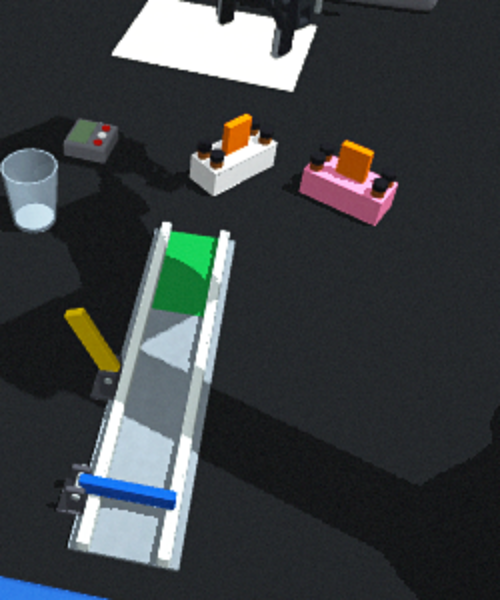

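Blue is down across the lane at (125,490), yellow is standing, and the rack at (235,155) is untouched with the open gripper above it. I descend and grasp.

Request:
{"op": "apply_moves", "data": {"steps": [0.1,0,-3.5,0,0.1,0,-7,0,0.1,0,-10,0,0.1,0,-12.5,0,0.1,0,-14,0,0.1,0,-14.4,0,0.1,0,-14.4,0]}}

```text
clock: 6.23
position: [0.4768, -0.3362, 0.046]
ee_rot: [-0.001, 0.905, 0.426, -0.001]
contact_force: [0.2, -0.2, -0.3]
width: 0.085
gripper_force: 0.0
```

Request:
{"op": "apply_moves", "data": {"steps": [0.1,0,0,0,0.1,0,0,0,0.1,0,0,0,0.1,0,0,0,0.1,0,0,0,0.1,0,0,0], "jaw": 255, "newtons": 40}}

```text
clock: 6.73
position: [0.4794, -0.3377, 0.0482]
ee_rot: [0.002, 0.905, 0.426, 0.001]
contact_force: [4.1, -3.4, -3.0]
width: 0.012
gripper_force: 7.3
```

Request:
{"op": "apply_moves", "data": {"steps": [0,0,0,0,0,0,0,0,0,0,0.5,0,0,0,1.5,0,0,0,3,0,0,0,5,0,0,0,6,0,0,0,6,0]}}

```text
clock: 7.4
position: [0.4801, -0.3383, 0.1106]
ee_rot: [0.003, 0.905, 0.426, 0.001]
contact_force: [0.4, -0.4, -2.4]
width: 0.0115
gripper_force: 44.0
```

Request:
{"op": "apply_moves", "data": {"steps": [0.2,1.5,0,4,0.5,4,0,10,0.8,7,0,16,1.1,10,0,22,1.4,13,0,28,1.7,16,0,34,2,18.5,0,39,2.1,19.9,0,41.3]}}

```text
clock: 8.07
position: [0.4985, -0.1347, 0.1067]
ee_rot: [-0.001, 0.694, 0.72, 0.0]
contact_force: [0.6, -0.8, -3.5]
width: 0.0115
gripper_force: 43.9
```

Request:
{"op": "apply_moves", "data": {"steps": [0,0,0,0,0,0,-1,0,0,0,-2,0,0,0,-2,0,0,0,-2,0]}}

```text
clock: 8.48
position: [0.4984, -0.1385, 0.0859]
ee_rot: [-0.001, 0.697, 0.717, -0.001]
contact_force: [-0.1, 0.9, -2.1]
width: 0.0115
gripper_force: 43.7
```

```bash
python3 - <<'E'
from h import *
s=get_state();print(s["clock"],s["position"],s["ee_rot"],s["width"],s["contact_force"])
p=[.497,.016,.029]; q=s["position"]; d=q[:2]-[p[0],p[1]]; print("lane frame",d[0]*np.cos(.029)+d[1]*np.sin(.029),-d[0]*np.sin(.029)+d[1]*np.cos(.029), "tooly deg",2*np.degrees(np.arctan2(s["ee_rot"][2],s["ee_rot"][1]))-90)
b=get_image("side")[130:280,200:360,::-1]
a=get_image("top")[170:270,220:340,::-1]
cv2.imwrite("pics/f4.png",np.hstack([cv2.resize(b,(400,375)),cv2.resize(a,(400,375))]))
E
```

```text
8.4833 [ 0.49837788 -0.13845927  0.08590864] [-1.29266026e-03  6.96835026e-01  7.17230011e-01 -6.22304640e-04] 0.011467558449379427 [-0.08812326  0.87980855 -2.0924021 ]
lane frame -0.003101386086220975 -0.1544342824136595 tooly deg 1.6526334331231425
```

View pics/f4.png

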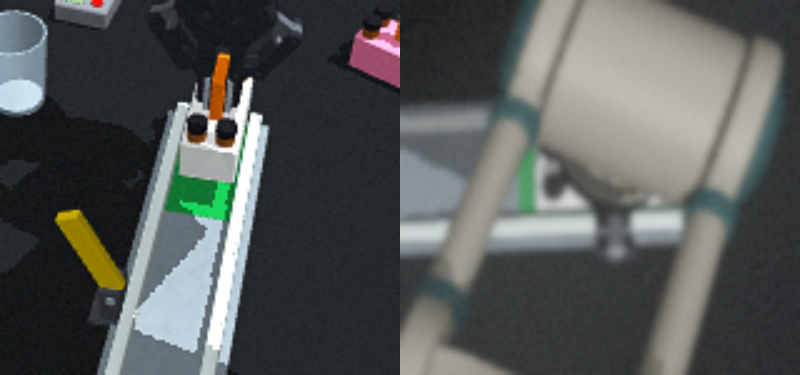

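The rack is held upright over the green end, with its front face at crop (180–240,130–180) in the side view. I check its lateral offset by projection.

```bash
python3 - <<'E'
from h import *
p=[.497,.016,.029]
im=get_image("side")
for x in(-.003,0):
    print(x,proj("side",T(p,np.array([[x+.025,-.0995,.038],[x-.025,-.0995,.038],[x+.025,-.0995,.078],[x-.025,-.0995,.078]]))).round(1).tolist())
for z in(.05,.06):
    P=T(p,np.array([[x,-.0995,z] for x in np.arange(-.042,.038,.004)])); uv=proj("side",P)
    print(z,list(zip(range(-42,38,4),[int(im[int(round(v)),int(round(u)),2]) for u,v in uv])))
E
```

```text
-0.003 [[269.6, 201.5], [291.9, 205.1], [270.3, 188.8], [293.4, 192.5]]
0 [[268.2, 201.3], [290.6, 204.9], [268.9, 188.6], [292.0, 192.2]]
0.05 [(-42, 255), (-38, 255), (-34, 255), (-30, 83), (-26, 168), (-22, 168), (-18, 176), (-14, 171), (-10, 174), (-6, 176), (-2, 171), (2, 167), (6, 171), (10, 172), (14, 168), (18, 172), (22, 31), (26, 191), (30, 195), (34, 222)]
0.06 [(-42, 255), (-38, 255), (-34, 159), (-30, 82), (-26, 170), (-22, 171), (-18, 168), (-14, 175), (-10, 169), (-6, 172), (-2, 170), (2, 168), (6, 163), (10, 168), (14, 171), (18, 173), (22, 99), (26, 201), (30, 198), (34, 204)]
```

Request:
{"op": "apply_moves", "data": {"steps": [0.35,0,0,0,0.35,0,-0.8,0,0.35,0,-1.6,0,0.35,0,-2.3,0,0.35,0,-2.8,0,0.35,0,-3.0,0,0.35,0,-3.0,0]}}

```text
clock: 9.22
position: [0.5023, -0.1375, 0.0564]
ee_rot: [-0.001, 0.696, 0.718, -0.0]
contact_force: [0.2, 0.3, -2.1]
width: 0.0114
gripper_force: 43.8
```

Request:
{"op": "apply_moves", "data": {"steps": [0,0,-0.2,0,0,0,-0.3,0,0,0,-0.4,0,0,0,-0.4,0]}}

```text
clock: 9.55
position: [0.5029, -0.1378, 0.0533]
ee_rot: [0.0, 0.696, 0.718, 0.0]
contact_force: [-0.4, 0.6, -1.5]
width: 0.0116
gripper_force: 43.9
```

Request:
{"op": "apply_moves", "data": {"steps": [0,0,-0.1,0,0,0,-0.2,0,0,0,-0.2,0]}}

```text
clock: 9.8
position: [0.5031, -0.1379, 0.0517]
ee_rot: [0.0, 0.696, 0.718, 0.0]
contact_force: [0.1, 0.5, 0.6]
width: 0.0112
gripper_force: 44.2
```

The rack is resting on the floor with no load on the gripper. I slide it along the lane with a light grip, x drifting −0.029 per unit y.

Request:
{"op": "apply_moves", "data": {"steps": [0,0,0,0,0,0,0,0,0,0.5,0,0,0,1.5,0,0,-0.1,3,0,0,-0.15,4.5,0,0,-0.2,6,0,0,-0.2,7,0,0], "jaw": 255, "newtons": 25}}

```text
clock: 10.47
position: [0.5011, -0.0667, 0.0517]
ee_rot: [0.001, 0.696, 0.718, 0.0]
contact_force: [-0.5, -2.9, 2.6]
width: 0.0114
gripper_force: 44.6
```

```bash
python3 - <<'E'
from h import *
s=get_state();print(s["clock"],s["position"],s["ee_rot"],s["width"],s["contact_force"],s["moment"])
b=get_image("side")[130:320,190:340,::-1]
cv2.imwrite("pics/f5.png",cv2.resize(b,(474,600)))
E
```

```text
10.4667 [ 0.50113159 -0.06667947  0.05169018] [6.46583006e-04 6.95865630e-01 7.18171701e-01 1.23670895e-04] 0.011372716809401376 [-0.50120227 -2.94748919  2.5511309 ] [-0.49238876 -0.00269971 -0.00679761]
```

View pics/f5.png

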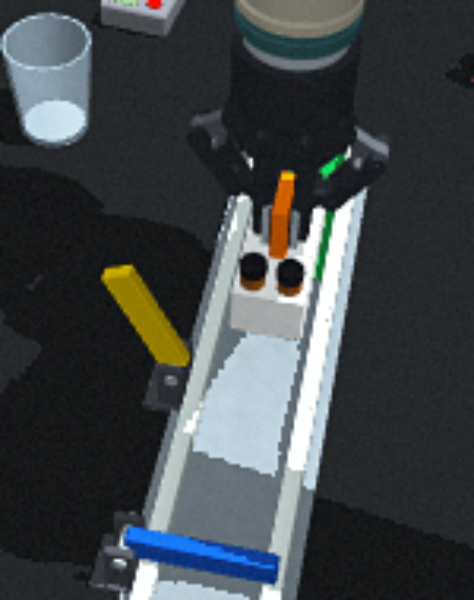

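The rack sits flat in the lane with its front at (270,320). Blue is down at (200,555) and yellow is up. I keep pushing.

Request:
{"op": "apply_moves", "data": {"steps": [-0.1,1,0,0,-0.2,2.5,0,0,-0.25,4.2,0,0,-0.3,6,0,0,-0.35,7.8,0,0,-0.4,9.6,0,0,-0.45,11.2,0,0,-0.5,12.5,0,0]}}

```text
clock: 11.18
position: [0.4962, 0.0576, 0.0517]
ee_rot: [0.001, 0.696, 0.718, -0.0]
contact_force: [0.6, -4.4, 4.2]
width: 0.0115
gripper_force: 44.9
```

Request:
{"op": "apply_moves", "data": {"steps": [0,0.5,0,0,0,1,0,0,0,1.5,0,0,-0.1,2,0,0,-0.1,2.4,0,0,-0.1,2.8,0,0,-0.1,2.8,0,0]}}

```text
clock: 11.77
position: [0.4953, 0.0851, 0.0517]
ee_rot: [0.0, 0.696, 0.718, 0.0]
contact_force: [0.0, -2.3, 5.8]
width: 0.0117
gripper_force: 45.1
```

Request:
{"op": "apply_moves", "data": {"steps": [0,0.3,0,0,0,0.6,0,0,0,0.9,0,0,0,1.2,0,0,0,1.4,0,0,0,1.4,0,0]}}

```text
clock: 12.27
position: [0.4952, 0.0987, 0.0517]
ee_rot: [0.001, 0.696, 0.718, -0.0]
contact_force: [0.3, -3.0, 6.0]
width: 0.0114
gripper_force: 45.1
```

Request:
{"op": "apply_moves", "data": {"steps": [0,0.15,0,0,0,0.3,0,0,0,0.3,0,0]}}

```text
clock: 12.52
position: [0.4952, 0.1015, 0.0517]
ee_rot: [0.001, 0.696, 0.718, -0.0]
contact_force: [-0.1, -3.8, 6.6]
width: 0.0115
gripper_force: 45.1
```

Request:
{"op": "apply_moves", "data": {"steps": [0,0.15,0,0,0,0.3,0,0,0,0.3,0,0]}}

```text
clock: 12.77
position: [0.4953, 0.1045, 0.0517]
ee_rot: [0.001, 0.696, 0.718, -0.0]
contact_force: [-0.6, -4.5, 6.5]
width: 0.0113
gripper_force: 45.1
```

Request:
{"op": "apply_moves", "data": {"steps": [0,0.15,0,0,0,0.3,0,0,0,0.3,0,0]}}

```text
clock: 13.02
position: [0.4953, 0.1075, 0.0517]
ee_rot: [0.001, 0.696, 0.718, -0.0]
contact_force: [-0.4, -4.4, 6.3]
width: 0.0113
gripper_force: 45.1
```

Request:
{"op": "apply_moves", "data": {"steps": [0,0.15,0,0,0,0.3,0,0,0,0.3,0,0]}}

```text
clock: 13.27
position: [0.4953, 0.1105, 0.0517]
ee_rot: [0.001, 0.696, 0.718, -0.0]
contact_force: [-0.4, -3.2, 6.2]
width: 0.0117
gripper_force: 45.1
```

```bash
python3 - <<'E'
from h import *
s=get_state();print(s["clock"],s["position"],s["contact_force"])
b=get_image("side")[220:330,190:310,::-1]
cv2.imwrite("pics/f6.png",cv2.resize(b,(600,550)))
E
```

```text
13.2667 [0.49526001 0.11046247 0.05171627] [-0.38845549 -3.23047269  6.24174968]
```

View pics/f6.png

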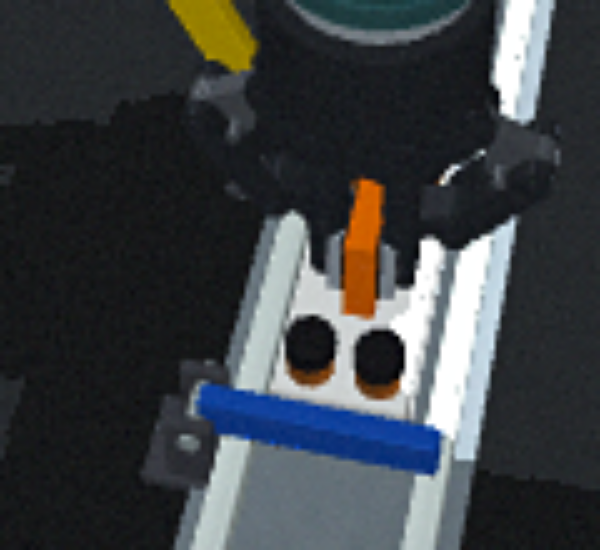

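The rack front, at (340,400), is close to the blue bar, and yellow is still standing. I continue in 1 mm steps until contact force shows.

Request:
{"op": "apply_moves", "data": {"steps": [0,0.1,0,0,0,0.2,0,0,0,0.2,0,0]}}

```text
clock: 13.57
position: [0.4953, 0.1116, 0.0518]
ee_rot: [0.001, 0.696, 0.718, -0.001]
contact_force: [-0.6, -7.7, 6.9]
width: 0.0115
gripper_force: 45.1
```

Request:
{"op": "apply_moves", "data": {"steps": [0,0.1,0,0,0,0.2,0,0,0,0.2,0,0]}}

```text
clock: 13.82
position: [0.4952, 0.1118, 0.0519]
ee_rot: [0.002, 0.696, 0.718, -0.002]
contact_force: [0.5, -12.7, 7.3]
width: 0.0115
gripper_force: 45.4
```

Contact with the stop is about 12 N. I hold, release, then lift clear.

Request:
{"op": "apply_moves", "data": {"steps": [0,0,0,0,0,0,0,0,0,0,0,0]}}

```text
clock: 14.07
position: [0.4952, 0.1117, 0.0519]
ee_rot: [0.002, 0.696, 0.718, -0.002]
contact_force: [0.4, -13.2, 8.1]
width: 0.0111
gripper_force: 45.4
```

Request:
{"op": "apply_moves", "data": {"steps": [0,0,0,0,0,0,0,0,0,0,0,0,0,0,0,0,0,0,0,0,0,0,0,0,0,0,0,0,0,0,0,0], "jaw": 0}}

```text
clock: 14.73
position: [0.4948, 0.1153, 0.0512]
ee_rot: [-0.0, 0.696, 0.718, 0.0]
contact_force: [1.0, -0.5, -0.6]
width: 0.0851
gripper_force: 0.0
```

Request:
{"op": "apply_moves", "data": {"steps": [0,0,1.5,0,0,0,4,0,0,0,7.5,0,0,0,11,0,0,0,14,0,-3,-2,16,0,-6,-5,18,0,-6,-5,18,0]}}

```text
clock: 15.4
position: [0.4321, 0.063, 0.2344]
ee_rot: [0.002, 0.696, 0.718, -0.0]
contact_force: [0.2, -0.2, 0.5]
width: 0.0856
gripper_force: 0.0
```

Request:
{"op": "apply_moves", "data": {"steps": [0,-4,0,0,-1,-8,0,0,-2,-12,0,0,-3,-16,0,0,-4,-20,0,0,-4,-23,0,0,-4,-23,0,0,-4,-23,0,0]}}

```text
clock: 16.07
position: [0.3949, -0.166, 0.2309]
ee_rot: [-0.0, 0.698, 0.716, 0.0]
contact_force: [-0.2, 0.5, 0.3]
width: 0.0855
gripper_force: 0.0
```

```bash
python3 - <<'E'
from h import *
s=get_state();print(s["clock"],s["position"],s["contact_force"],s["width"])
b=get_image("side")[190:340,190:310,::-1]
a=get_image("top")[160:260,130:250,::-1]
cv2.imwrite("pics/f7.png",np.hstack([cv2.resize(b,(400,500)),cv2.resize(a,(400,333)).copy() if 0 else cv2.copyMakeBorder(cv2.resize(a,(400,333)),0,167,0,0,0)]))
E
```

```text
16.0667 [ 0.39489523 -0.16601736  0.23092298] [-0.21049853  0.52894611  0.32694038] 0.08548808812659864
```

View pics/f7.png

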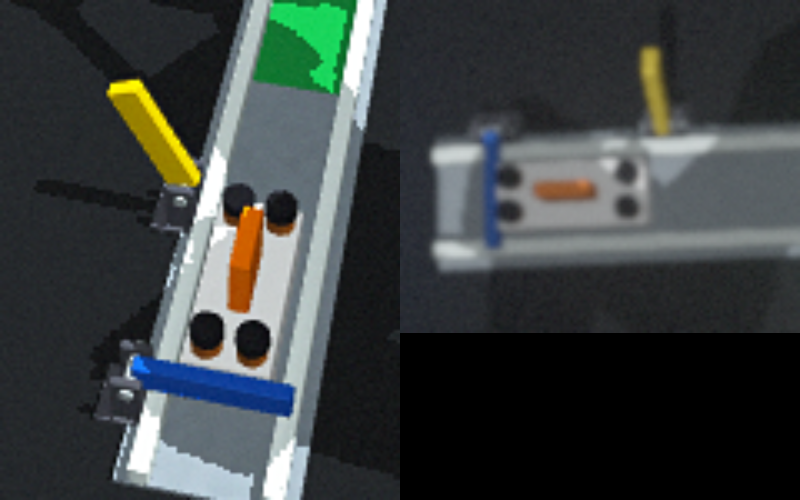

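The final crops show the rack square between the rails with its front against the blue bar, at (235,380) left and (490,190) right. Yellow is up and nothing touches the robot, so I hand in.

```bash
python3 -c "
from rig import *
print(sign_off())"
```

```text
the job is handed in; nothing more can be done
None
```

I handed the job in at about 16 s: the blue stop is down, and the white rack stands square against it in the lane, released, with the yellow stop up and the beaker, bottle and timer never approached; sign-off returned no verdict, and I viewed 11 pictures, one over your limit of 10.

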